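# Dial the drain canister to its widest opening and tip out the mixing balls

## Robot

A 6-joint arm with a two-finger parallel gripper is mounted at the origin on the work surface. World frame = base frame: x ahead of the robot, y to its left, z up, the work surface at z = 0. Lengths are in mm, angles in rad, forces in N, time in s.
With the tool pointing down it reaches from about 250 to 775 mm from the base axis. Payload 8.9 kg.
Tool frame: the origin (TCP) lies between the finger pads; the fingertips stand 11 mm ahead of it and the grasp point (between the pads) lies 8 mm behind it; z points along the fingers, y is the direction in which the jaws open and shut (so a half turn about z gives the same grasp; the last joint's range is limited). The gripper opens to 85 mm and grips with 20 to 120 N. Pads are 22 mm wide; open, the fingers measure 114 mm over their backs; the gripper's body (76 mm by 85 mm) begins 54 mm behind the grasp point. The pads swing forward as they close: fully open they stand 13 mm farther back than shut.
Start: joints at [-1.262, 0.291, -0.153, 1.127, 0, 1.431], TCP at [227.318, -473.234, 242.305] pointing down, gripper open.
Joint ranges: [-2.52, 2.52], [-0.91, 1.74], [-1.3, 1.37], [-1.96, 2.02], [-1.52, 1.47], [-3.14, 3.14]. Speed limits (rad/s): [2.22, 2.22, 2.79, 3.14, 3.14, 3.14].

## Interface

Orientations are given as a rotation vector (axis times angle).
In Python, from cell import arm gives the robot as it stands.
- The arm moves only by the shell command python3 -m handwheel 'ROWS'. ROWS is JSON, a list of rows, each an object with "translation": the shift along the tool's x, y, z each as a share of 0.3 m, from -1 to 1, a list of three; "twist": the turn, a rotation vector about the tool's x, y, z each as a share of pi/2 rad, from -1 to 1, a list of three; "jaw": the closure in counts, from 0 (fully open) to 255 (shut). In form: [{"translation": [dx, dy, dz], "twist": [ax, ay, az], "jaw": jaw}, ...]. A call has 1 to 8 rows; each row is the pose to reach, as a shift and turn from the pose commanded when the call began, along the tool's axes at that moment; what a row does not reach only later rows make up. A row lasts 1/10 s, in which the tool goes at most 50 mm and 8.59 degrees, less where a joint would pass 70% of its speed; a pose out of reach is approached as far as the arm can. A call with a number of a shift or a turn outside -1 to 1 is refused whole. A call with a gripper value outside its range is refused whole. The fingers move at their own pace and stop on an object; the grip force is fixed at half the most. Time passes only in rows, so rows that repeat a pose let the fingers close. It gives the time, the measured TCP pose, the force and the opening at its end, in the units of the state.
- arm.get_obs(): the state, without advancing time (a new reading comes with each control period).
- arm.read_camera(name): name is "scene" or "top"; returns a dict with "image" (384x512x3 uint8, blue, green, red), "depth" (384x512 float32, mm along the optical axis (not along the pixel's ray), 0 where there is no reading), "fx", "fy", "cx", "cy" (pixels), "k1" (the pictures are not rectified: a ray, as slopes to the right and down, at radius r is drawn at 1 + k1 r^2 times it, then the intrinsics apply), "eye" and "attitude" of the camera in the world. Camera axes: x right, y down, z forward; pixel columns grow to the right and rows downward; lengths in mm; the calibration is good to about 2 mm. A picture is of the moment at which its call begins.
- arm.sign_off(): hands the job in, once; it reports no verdict.
Trained networks look in the newest picture that a camera, given by its name, has taken for a name from the list of things; names that differ only in an ending like _2 or _b are one class to them, and where a whole thing is asked for, a point or a joint stands for the part that bears it (a point fixed in the world has none). Each returns a list of dicts, best first, with "confidence" (0 to 1); they miss things now and then, are a little off and sometimes report something else, mostly with a low value. They report only what shows in the picture. A call takes as long as a camera call.
- arm.boxes_of(camera, target): "point" ([x, y, z] in mm, in world coordinates, good to about 4 mm: the middle of the surface that is visible of it).
- arm.outline_of(camera, target): "region" (384x512 bool, what is visible of it).
The state is a dict: "time_s": time; "qpos": joint angles; "joint_velocities": joint speeds; "joint_torque": joint torques, N m; "position": TCP position; "ee_rot": TCP orientation; "ft_force": force on the tool from outside, world axes, zero at the start; "torque": the same for the moment, N m; "width": finger opening in mm.
Only numpy, scipy, OpenCV 4.12 (cv2) and the standard library are available. Lean on these libraries where they do the work, as an engineer would, in place of code of your own. Each camera call takes 0.05 s, during which the arm holds its last target. There are 200 camera calls.

## Task

Two steel mixing balls have drained in the clear canister that hangs in the tilting stand. Turn the dial on its lid until the largest cut-out lies over the mouth, then swing the crank handle over to tip the canister away from you so that both balls roll out into the red vat below. Leave the dial set at the largest opening and both balls in the vat; the canister may stay tipped.

Things in the scene. Friction and masses are not known exactly. Their poses are not given: they have to be found in the camera images.
- stand: Grey base plate 270 x 165 x 8 mm with two aluminium posts that carry the clear canister; fixed. Origin: on the desk, straight below the tilt axle. x points the way the canister tips (roughly away from the robot), y left, z up. The level axle runs along y, 135 mm above the origin. The posts stand at y = +-70 mm and reach 148 mm high.
- tilt (a joint): Tilt of the canister (100 mm across, from 55 mm below to 55 mm above the axle) about the axle, rad: 0 = upright (stop, start); grows as its top goes towards the stand's +x, to a stop at 2.27 (mouth down). Stiff, about 0.25 N m; stays where left. From about 1.7 on the balls roll out at the lid's +x edge if the largest cut-out is there; tip slowly, to about 2.2.
- crank_grip (a point): Grip point on the black crank bar: 12 mm round, along the stand's y, from y = -82 to -158 mm (right side); this point at y = -125 mm. It circles the axle at 80 mm radius: upright it is 72.5 mm towards the robot (-x) and 34 mm above the axle, at tilt 1.13 straight above it, at 2.27 72.5 mm beyond and 34 mm above. The bar can turn between the fingers: the gripper may keep pointing down.
- dial (a joint): Angle of the steel dial disc (98 mm across) on the lid, rad. 0 = largest cut-out (35 mm wide, open to the edge) exactly over the lid's mouth (32 mm wide, at the +x edge); grows anticlockwise from above. An 8 mm slot is over the mouth at -0.91, a 4 mm slot at -1.40: no ball passes them. Stops at -1.45 and 0.3; starts between -1.35 and -1.0. Friction 0.06 N m, stays where left.
- dial_grip (a point): Point in the black grip bar across the dial, on the dial's axis, 18 mm above the disc, 12 mm below the bar's top; canister upright: 208 mm above the desk, over the stand's origin. The bar is 48 mm long (this point's y), 12 mm thick (its x), 30 mm high. With the dial at 0 and the canister upright these axes are the stand's.
- ball_a_center (a point): Centre of a steel ball of 16 mm diameter, about 17 g, loose in the canister.
- ball_b_center (a point): Centre of the other, equal ball.
- vat: Open translucent red vat, outside 200 (x) x 110 (y) x 42 mm, walls 4 mm, floor 4 mm, standing on the stand's plate under and beyond the canister; fixed. Origin: centre of its underside, 8 mm above the desk; axes as the stand's. A ball lying in it has its centre 12 mm above this origin.

How it is judged (in metres and radians):
On the way:
1. with the canister still upright, the dial is turned to the largest opening (value of joint dial between -0.2 and 0.2 rad and value of joint tilt below 0.5 rad), for 0.2 s.
At the end, for the whole second after the job is handed in: The dial is within 0.2 rad (11 degrees) of the largest opening and both balls lie inside the vat, their centres less than 35 mm above its underside; the canister may be at any tilt (value of joint dial between -0.2 and 0.2 rad and x of ball_a_center in the frame of vat between -0.097 and 0.097 m and y of ball_a_center in the frame of vat between -0.052 and 0.052 m and z of each of ball_a_center, ball_b_center in the frame of vat below 0.035 m and x of ball_b_center in the frame of vat between -0.097 and 0.097 m and y of ball_b_center in the frame of vat between -0.052 and 0.052 m); the robot touches nothing.
It also fails if it takes over 56 s, if anything falls off the work surface, if the arm or the gripper's body presses on something with over 40 N, if the wrist force passes 120 N, or if a joint passes its speed limit or range.

## Working session

There is one attempt and no reset: what is moved stays moved. The work goes in short steps, Python scripts to look and compute and a shell command to move; the robot and the scene stay as the last step left them, time stands still between calls to the robot, and variables do not carry over. Pictures are saved under pics/ and viewed, about 8 in all and at most 12, crops included, and the job is handed in when it is done.

```bash
mkdir -p pics; ls; cat > h.py <<'E'
import numpy as np, cv2
from cell import arm
from scipy.spatial.transform import Rotation as R
def pose():
    o=arm.get_obs(); return np.array(o["position"]),R.from_rotvec(o["ee_rot"]),o
def cam(n):
    c=arm.read_camera(n); a=np.array(c["attitude"],float)
    c["R"]=R.from_rotvec(a).as_matrix() if a.shape==(3,) else (a if a.shape==(3,3) else R.from_quat(a).as_matrix())
    return c
def world(c,uv,d):
    uv=np.asarray(uv,float).reshape(-1,1,2);K=np.array([[c["fx"],0,c["cx"]],[0,c["fy"],c["cy"]],[0,0,1]])
    s=cv2.undistortPoints(uv,K,np.array([c["k1"],0,0,0,0.])).reshape(-1,2)
    p=np.c_[s,np.ones(len(s))]*np.reshape(d,(-1,1)); return p@c["R"].T+np.array(c["eye"])
def cloud(c,m):
    v,u=np.nonzero(m&(c["depth"]>0)); return world(c,np.c_[u,v],c["depth"][v,u])
def pix(c,P):
    K=np.array([[c["fx"],0,c["cx"]],[0,c["fy"],c["cy"]],[0,0,1]])
    q=(np.asarray(P,float).reshape(-1,3)-np.array(c["eye"]))@c["R"]
    return cv2.projectPoints(q,np.zeros(3),np.zeros(3),K,np.array([c["k1"],0,0,0,0.]))[0].reshape(-1,2)
E
python3 - <<'E'
from h import *
p,r,o=pose();print(o["time_s"],p,r.as_matrix().round(3),o["width"])
ims=[]
for n in("scene","top"):
    c=cam(n);ims.append(c["image"]);print(n,c["eye"],c["attitude"],c["fx"],c["k1"])
    for t in("stand","dial_grip","crank_grip","dial","tilt","vat","ball_a_center"):
        for b in arm.boxes_of(n,t)[:2]:print(t,np.round(b["point"],1),round(b["confidence"],2))
    for t in("dial_grip","crank_grip","dial","vat","stand"):
        l=arm.outline_of(n,t)
        if l:
            P=cloud(c,l[0]["region"]);
            if len(P)>5:print(" ol",t,len(P),np.median(P,0).round(1),np.percentile(P,3,axis=0).round(1),np.percentile(P,97,axis=0).round(1))
    cv2.imwrite(f"pics/{n}0.png",c["image"])
    np.savez(f"{n}0.npz",depth=c["depth"],image=c["image"])
cv2.imwrite("pics/both0.png",cv2.resize(np.vstack(ims),(448*1,672))[:,:]) 
E
```

```text
pics
0.0 [ 227.18052985 -472.83696955  241.76431586] [[ 0.901  0.433 -0.   ]
 [ 0.433 -0.901  0.001]
 [ 0.    -0.001 -1.   ]] 85.35171569184419
scene [ 814.15962915 -225.36289071  685.05103962] [-2.36153942 -1.1201736   0.31155057] 414.47597134315794 -0.14552403635668626
dial_grip [579.5 -45.  187.4] 0.66
dial_grip [670.8 -29.5  12.2] 0.48
crank_grip [591.9 -66.  185.5] 0.84
dial [575.6 -48.7 187.3] 0.95
tilt [595.1 -63.7 187.9] 0.62
vat [669.4 -28.8  15.6] 0.58
ball_a_center [594.9 -62.8 184.6] 0.2
 ol dial_grip 2896 [577.8 -44.3 189.9] [534.9 -84.9 186.5] [6.215e+02 4.000e-01 2.198e+02]
 ol crank_grip 6048 [589.6 -61.6 185. ] [ 529.2 -184.    91.2] [627.6  -4.8 218.9]
 ol dial 2747 [576.6 -44.2 189.9] [535.8 -84.5 187.7] [620.7  -1.1 219.8]
 ol vat 5892 [668.3 -28.4  12.1] [595.9 -91.3   9.2] [737.2  29.3  50. ]
 ol stand 16894 [623.6 -56.4  24.9] [ 528.8 -139.     5.8] [753.   41.6 198.5]
top [478.31844394   6.92668538 791.0586143 ] [-2.1813973   2.14100079 -0.09843726] 499.44651663195384 -0.223324860267061
stand [584.9 -36.1   9.4] 0.83
dial_grip [572.5 -39.  189.3] 0.68
crank_grip [565.3 -51.5 192.3] 0.86
dial [566.9 -37.9 190.9] 0.88
tilt [567.1 -46.3 189.8] 0.59
vat [691.9 -15.7   9.6] 0.59
 ol dial_grip 4125 [570.4 -38.  190.3] [534.4 -83.6 188. ] [620.   -1.5 220.3]
 ol crank_grip 6562 [568.1 -46.9 189.3] [ 526.5 -184.6  122.1] [621.1   2.6 219.8]
 ol dial 3961 [569.7 -37.1 190.3] [534.4 -82.3 188.1] [ 6.184e+02 -6.000e-01  2.204e+02]
 ol vat 4749 [693.9 -14.7  13.2] [535.6 -80.8   9.9] [737.4  27.9  51.3]
 ol stand 18390 [587.7 -34.7  14.5] [ 502.1 -147.7    5.8] [744.2  48.  192.7]
```

```bash
python3 - <<'E'
from h import *
for n in("scene","top"):
    c=cam(n);l=arm.outline_of(n,"dial");m=cv2.dilate(l[0]["region"].astype(np.uint8),np.ones((7,7)))>0
    P=cloud(c,m)
    D=P[(P[:,2]>184)&(P[:,2]<196)];print("disc z",np.median(D[:,2]));
    (cx,cy),rad=cv2.minEnclosingCircle(D[:,:2].astype(np.float32));print("circ",cx,cy,rad)
    T=P[(P[:,2]>214)&(P[:,2]<226)];print("bar top",T.mean(0).round(1),cv2.minAreaRect(T[:,:2].astype(np.float32)))
    Q=cloud(c,np.ones(c["depth"].shape,bool))
    # crank bar
    S=Q[(Q[:,2]>150)&(Q[:,2]<182)&(Q[:,0]>440)&(Q[:,0]<620)&(Q[:,1]<-80)&(Q[:,1]>-260)]
    print("crank",len(S)); 
    if len(S)>20: print(S.mean(0).round(1),np.percentile(S,[5,95],axis=0).round(1),cv2.minAreaRect(S[:,:2].astype(np.float32)))
    S=Q[(Q[:,2]>142)&(Q[:,2]<154)&(Q[:,0]>440)&(Q[:,0]<720)&(abs(Q[:,1]+40)<100)]
    V=Q[(Q[:,2]>46)&(Q[:,2]<54)&(Q[:,0]>500)&(Q[:,0]<800)&(abs(Q[:,1]+30)<110)]
    if len(V)>20:print("vat rim",cv2.minAreaRect(V[:,:2].astype(np.float32)))
    V=Q[(Q[:,2]>5)&(Q[:,2]<60)&(Q[:,0]>440)&(Q[:,0]<800)&(abs(Q[:,1]+30)<140)]
    print("plate",cv2.minAreaRect(V[:,:2].astype(np.float32)))
a=cv2.imread("pics/scene0.png");b=cv2.imread("pics/top0.png")
cv2.imwrite("pics/v1.png",cv2.resize(np.hstack([a,b])[:, :],(800,300)));
E
```

```text
disc z 189.53034775709443
circ 578.3125610351562 -44.45176696777344 50.3299446105957
bar top [579.9 -45.1 218.7] ((578.9752197265625, -44.30482482910156), (47.4173583984375, 12.48167610168457), 25.95985221862793)
crank 967
[ 552.  -143.2  167.6] [[ 524.5 -205.9  152.5]
 [ 606.8  -85.   176.3]] ((551.6497192382812, -136.19334411621094), (155.6092529296875, 53.62958526611328), 60.967281341552734)
vat rim ((672.2362060546875, -43.30805206298828), (165.15093994140625, 261.491943359375), 87.3348159790039)
plate ((636.4111328125, -23.183975219726562), (236.8421173095703, 328.6767883300781), 89.54158782958984)
disc z 189.90206433109188
circ 578.1723022460938 -44.15876388549805 50.22050476074219
bar top [577.7 -43.9 219.4] ((578.1561889648438, -44.268707275390625), (47.98516845703125, 12.55712604522705), 25.377517700195312)
crank 830
[ 535.3 -160.1  169.3] [[ 520.9 -205.8  153.3]
 [ 563.9 -129.4  175.8]] ((546.4571533203125, -147.31871032714844), (125.95343017578125, 58.16935729980469), 57.755672454833984)
vat rim ((663.8541259765625, -42.27857971191406), (168.1117706298828, 284.8096923828125), 84.42886352539062)
plate ((635.33935546875, -34.00117492675781), (235.12289428710938, 350.7676696777344), 83.79032897949219)
```

View pics/scene0.png

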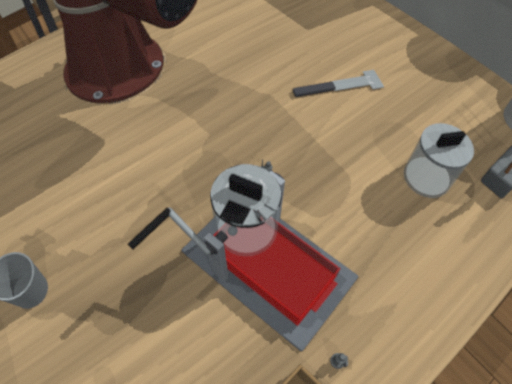

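View pics/top0.png

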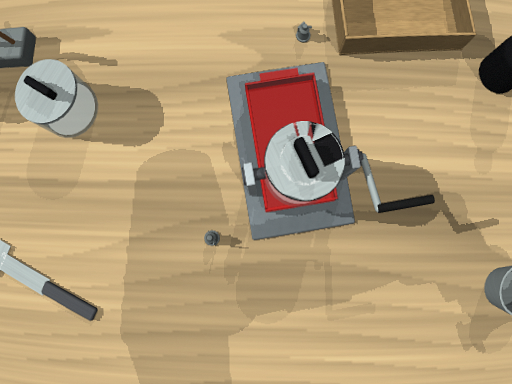

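The pictures show the canister on its stand. In the top view the dial is at about (305,158), with its bar pointing up-left and the large cut-out to the right of the bar. The black crank bar runs from (378,208) to (434,200), and the vat lies beyond the canister. The stand is yawed by about +9°, which puts the dial near -1.27. Next I measure the crank bar and the yaw, and start towards the dial.

```bash
python3 - <<'E'
from h import *
for n in("scene","top"):
    c=cam(n);g=c["image"].max(2)
    Q=cloud(c,g<60)
    S=Q[(Q[:,2]>158)&(Q[:,2]<185)&(Q[:,0]>440)&(Q[:,0]<620)&(Q[:,1]<-110)&(Q[:,1]>-260)]
    m=S.mean(0);v=np.linalg.svd(S-m)[2][0];v=v*np.sign(-v[1]);t=(S-m)@v
    print(n,len(S),"mean",m.round(1),"dir",v.round(3),"ends",(m+v*t.min()).round(1),(m+v*t.max()).round(1),"yaw",np.degrees(np.arctan2(v[0],-v[1])))
    h=cv2.cvtColor(c["image"],cv2.COLOR_BGR2HSV)
    Q=cloud(c,(h[...,1]>150)&((h[...,0]<8)|(h[...,0]>172))&(h[...,2]>60))
    S=Q[(Q[:,2]>44)&(Q[:,2]<56)&(Q[:,0]>480)&(Q[:,0]<800)&(abs(Q[:,1]+30)<110)];print("rim",len(S),cv2.minAreaRect(S[:,:2].astype(np.float32)))
E
python3 -m handwheel '[{"translation":[0,0,-0.15],"twist":[0,0,0],"jaw":0},{"translation":[0.2,-0.1,-0.15],"twist":[0,0,0],"jaw":0},{"translation":[0.9,-0.4,-0.15],"twist":[0,0,0],"jaw":0},{"translation":[0.9,-0.4,-0.15],"twist":[0,0,0],"jaw":0},{"translation":[0.9,-0.4,-0.15],"twist":[0,0,0],"jaw":0},{"translation":[0.9,-0.4,-0.15],"twist":[0,0,0],"jaw":0},{"translation":[0.9,-0.4,-0.15],"twist":[0,0,0],"jaw":0},{"translation":[0.9,-0.4,-0.15],"twist":[0,0,0],"jaw":0}]'
```

```text
scene 341 mean [ 531.8 -177.7  172.8] dir [ 0.175 -0.984 -0.009] ends [ 525.2 -140.8  173.1] [ 537.9 -212.1  172.5] yaw 10.10362518658013
rim 792 ((639.268310546875, -34.40790557861328), (206.58534240722656, 109.10405731201172), 10.399129867553711)
top 500 mean [ 528.6 -174.3  173.6] dir [ 0.184 -0.983  0.002] ends [ 521.8 -137.8  173.5] [ 535.5 -211.1  173.7] yaw 10.607343092514437
rim 991 ((637.5712890625, -32.80803680419922), (211.39161682128906, 109.12126922607422), 10.360902786254883)
time_s: 2.4
position: [421.4, -244.2, 287.4]
ee_rot: [-3.06, -0.706, -0.002]
ft_force: [-0.5, -0.9, -0.5]
width: 84.9
```

```bash
python3 -m handwheel '[{"translation":[0.76,-0.374,0],"twist":[0,0,0],"jaw":0},{"translation":[0.76,-0.374,0],"twist":[0,0,0],"jaw":0},{"translation":[0.76,-0.374,0],"twist":[0,0,0],"jaw":0},{"translation":[0.76,-0.374,0],"twist":[0,0,0],"jaw":0},{"translation":[0.76,-0.374,0],"twist":[0,0,0],"jaw":0},{"translation":[0.76,-0.374,0],"twist":[0,0,0],"jaw":0},{"translation":[0.76,-0.374,0],"twist":[0,0,0],"jaw":0},{"translation":[0.76,-0.374,0],"twist":[0,0,0],"jaw":0}]'
python3 - <<'E'
from h import *
p,r,o=pose();print(p.round(1),r.as_matrix().round(3),o["qpos"])
d=np.array([578.2,-44.3,206])-p;print(r.inv().apply(d)/300)
E
```

```text
time_s: 3.2
position: [575.1, -49.4, 287.2]
ee_rot: [3.063, 0.696, -0.001]
ft_force: [-0.5, -0.2, -0.0]
width: 85.4
[575.1 -49.4 287.2] [[ 0.902  0.432 -0.001]
 [ 0.432 -0.902 -0.   ]
 [-0.001  0.    -1.   ]] [-2.11989932e-01  3.74257666e-01  8.44743102e-02  1.28155030e+00
 -5.27147901e-04  2.48252955e+00]
[ 0.01682717 -0.01081374  0.27059903]
```

```bash
python3 -m handwheel '[{"translation":[0,0,0.1],"twist":[0,0,0],"jaw":0},{"translation":[0,0,0.1],"twist":[0,0,0],"jaw":0},{"translation":[0,0,0.1],"twist":[0,0,0],"jaw":0}]'
python3 - <<'E'
from h import *
p,r,o=pose();print(p.round(1),o["time_s"])
d=np.array([578.2,-44.3,206])-p;print(r.inv().apply(d)/300)
E
```

```text
time_s: 3.5
position: [574.8, -49.5, 257.7]
ee_rot: [-3.064, -0.695, 0.002]
ft_force: [0.5, 0.8, 0.7]
width: 85.3
[574.8 -49.5 257.7] 3.5
[ 0.01779549 -0.01052651  0.17229072]
```

```bash
python3 -m handwheel '[{"translation":[0.018,-0.01,0.05],"twist":[0,0,0],"jaw":0},{"translation":[0.018,-0.01,0.1],"twist":[0,0,0],"jaw":60},{"translation":[0.018,-0.01,0.15],"twist":[0,0,0],"jaw":60},{"translation":[0.018,-0.01,0.17],"twist":[0,0,0],"jaw":120},{"translation":[0.018,-0.01,0.17],"twist":[0,0,0],"jaw":255},{"translation":[0.018,-0.01,0.17],"twist":[0,0,0],"jaw":255},{"translation":[0.018,-0.01,0.17],"twist":[0,0,0],"jaw":255},{"translation":[0.018,-0.01,0.17],"twist":[0,0,0],"jaw":255}]'
python3 -m handwheel '[{"translation":[0,0,0],"twist":[0,0,0],"jaw":255},{"translation":[0,0,0],"twist":[0,0,0],"jaw":255},{"translation":[0,0,0],"twist":[0,0,0],"jaw":255},{"translation":[0,0,0],"twist":[0,0,0],"jaw":255}]'
python3 - <<'E'
from h import *
p,r,o=pose();print(p.round(1),o["time_s"],o["torque"])
a=cam("scene")["image"];cv2.imwrite("pics/s1.png",cv2.resize(a[100:290,100:370],(800,563)))
E
```

```text
time_s: 4.3
position: [579.7, -43.1, 207.6]
ee_rot: [3.063, 0.698, 0.002]
ft_force: [-1.9, 1.7, 6.6]
width: 10.8
time_s: 4.7
position: [579.7, -43.1, 207.6]
ee_rot: [3.063, 0.698, 0.002]
ft_force: [-1.3, 1.8, 5.5]
width: 10.8
[579.7 -43.1 207.6] 4.7 [ 0.29286155  0.43442468 -0.03689323]
```

View pics/s1.png

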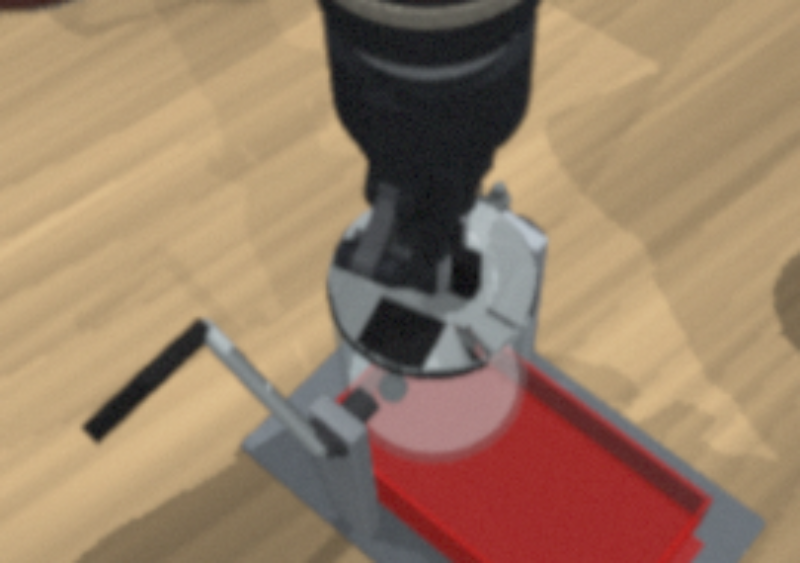

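The view shows the bar held near (430,260), with the cut-out at (400,330) and the crank free at left. I turn it anticlockwise by about 75°.

```bash
python3 -m handwheel '[{"translation":[0,0,0],"twist":[0,0,-0.05],"jaw":255},{"translation":[0,0,0],"twist":[0,0,-0.12],"jaw":255},{"translation":[0,0,0],"twist":[0,0,-0.19],"jaw":255},{"translation":[0,0,0],"twist":[0,0,-0.26],"jaw":255},{"translation":[0,0,0],"twist":[0,0,-0.33],"jaw":255},{"translation":[0,0,0],"twist":[0,0,-0.4],"jaw":255},{"translation":[0,0,0],"twist":[0,0,-0.4],"jaw":255}]'
python3 -m handwheel '[{"translation":[0,0,0],"twist":[0,0,-0.07],"jaw":255},{"translation":[0,0,0],"twist":[0,0,-0.14],"jaw":255},{"translation":[0,0,0],"twist":[0,0,-0.21],"jaw":255},{"translation":[0,0,0],"twist":[0,0,-0.28],"jaw":255},{"translation":[0,0,0],"twist":[0,0,-0.35],"jaw":255},{"translation":[0,0,0],"twist":[0,0,-0.42],"jaw":255},{"translation":[0,0,0],"twist":[0,0,-0.43],"jaw":255},{"translation":[0,0,0],"twist":[0,0,-0.43],"jaw":255}]'
python3 - <<'E'
from h import *
p,r,o=pose();x=r.as_matrix()[:,0];print(p.round(1),o["time_s"],o["torque"],o["width"],"dial est",np.degrees(np.arctan2(x[1],x[0]))-100.4)
a=cam("scene")["image"];cv2.imwrite("pics/s2.png",cv2.resize(a[100:290,100:370],(800,563)))
E
```

```text
time_s: 5.45
position: [579.0, -42.4, 207.6]
ee_rot: [-2.693, -1.616, -0.002]
ft_force: [-4.7, 5.3, 7.8]
width: 10.8
time_s: 6.25
position: [578.2, -42.2, 207.6]
ee_rot: [-2.009, -2.413, -0.001]
ft_force: [-7.1, 4.9, 12.1]
width: 10.8
[578.2 -42.2 207.6] 6.25 [1.14153175 1.8648495  0.01651038] 10.806243342214763 dial est 0.04141851258157203
```

View pics/s2.png

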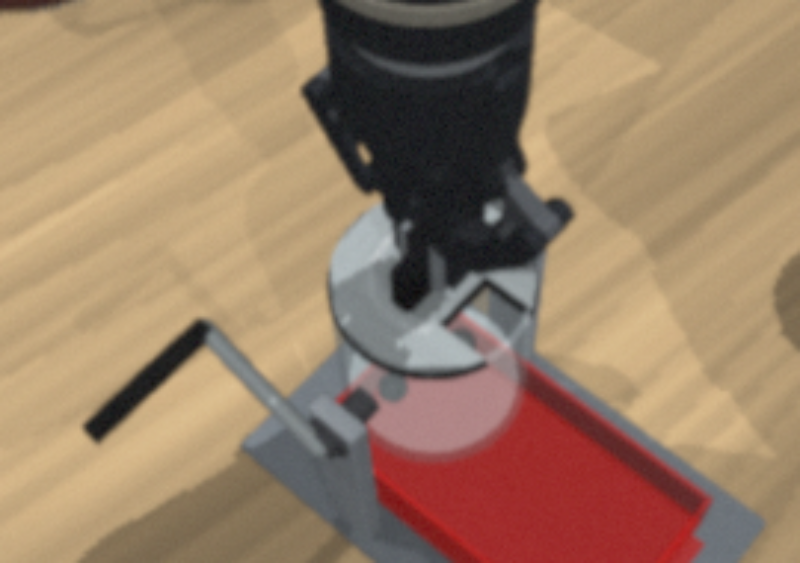

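The large cut-out is now over the mouth at (490,310), and the vat shows through it. I release, lift and check from the top.

```bash
python3 -m handwheel '[{"translation":[0,0,0],"twist":[0,0,0],"jaw":140},{"translation":[0,0,0],"twist":[0,0,0],"jaw":140},{"translation":[0,0,0],"twist":[0,0,0],"jaw":120},{"translation":[0,0,-0.05],"twist":[0,0,0],"jaw":120},{"translation":[0,0,-0.15],"twist":[0,0,0],"jaw":120},{"translation":[0,0,-0.25],"twist":[0,0,0],"jaw":120},{"translation":[0,0,-0.25],"twist":[0,0,0],"jaw":120}]'
python3 - <<'E'
from h import *
p,r,o=pose();print(p.round(1),o["time_s"],o["width"],r.as_matrix().round(3))
# crank grip at stand y=-128
xs=np.array([.9836,.1805]);ys=np.array([-.1805,.9836]);g=np.array([578.2,-44.3])-72.5*xs-126*ys
print("crank",g);d=np.array([*g,250])-p;print(r.inv().apply(d)/300)
E
```

```text
time_s: 7.0
position: [581.2, -43.8, 285.3]
ee_rot: [2.008, 2.408, 0.005]
ft_force: [0.3, -0.2, -0.1]
width: 45.2
[581.2 -43.8 285.3] 7.0 45.22704676424715 [[-0.18   0.984  0.006]
 [ 0.984  0.18  -0.001]
 [-0.003  0.006 -1.   ]]
crank [ 529.632   -181.31985]
[-0.41981954 -0.25220701  0.11729986]
```

```bash
python3 -m handwheel '[{"translation":[-0.42,-0.25,0],"twist":[0,0,0],"jaw":120},{"translation":[-0.42,-0.25,0],"twist":[0,0,0],"jaw":120},{"translation":[-0.42,-0.25,0],"twist":[0,0,0],"jaw":120},{"translation":[-0.42,-0.25,0.1],"twist":[0,0,0],"jaw":120},{"translation":[-0.42,-0.25,0.1],"twist":[0,0,0],"jaw":120},{"translation":[-0.42,-0.25,0.1],"twist":[0,0,0],"jaw":120},{"translation":[-0.42,-0.25,0.1],"twist":[0,0,0],"jaw":120}]'
python3 - <<'E'
from h import *
p,r,o=pose();print(p.round(1),o["time_s"],o["width"])
d=np.array([529.6,-181.3,161])-p;print(r.inv().apply(d)/300)
c=cam("top");P=cloud(c,np.ones(c["depth"].shape,bool))
T=P[(P[:,2]>214)&(P[:,2]<226)&(np.hypot(P[:,0]-578,P[:,1]+44)<30)];print("bar top",len(T),cv2.minAreaRect(T[:,:2].astype(np.float32)) if len(T) else 0)
a=c["image"];cv2.imwrite("pics/t2.png",cv2.resize(a[90:250,220:450],(800,556)))
E
```

```text
time_s: 7.7
position: [528.8, -180.1, 252.2]
ee_rot: [2.01, 2.414, 0.0]
ft_force: [0.2, -0.2, 0.7]
width: 45.0
[ 528.8 -180.1  252.2] 7.7 44.9662931484975
[-0.00443569  0.00167419  0.30393181]
bar top 416 ((578.4651489257812, -43.875030517578125), (12.39368724822998, 47.65349578857422), 11.22164249420166)
```

View pics/t2.png

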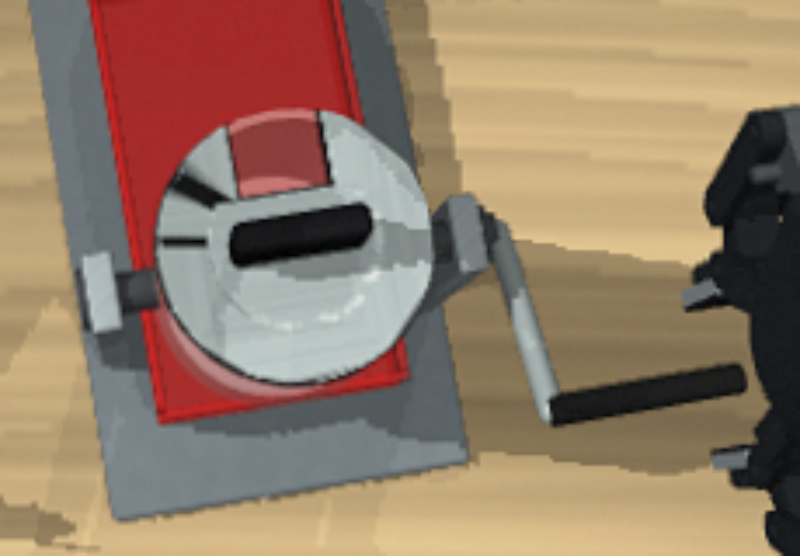

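The dial is at about +0.8°, with the cut-out over the mouth at (280,150). The fingers straddle the crank bar, which lies at about (650,395). I descend and grip.

```bash
python3 -m handwheel '[{"translation":[0,0,0.1],"twist":[0,0,0],"jaw":120},{"translation":[-0.004,0,0.2],"twist":[0,0,0],"jaw":120},{"translation":[-0.004,0,0.3],"twist":[0,0,0],"jaw":120},{"translation":[-0.004,0,0.3],"twist":[0,0,0],"jaw":255},{"translation":[-0.004,0,0.3],"twist":[0,0,0],"jaw":255},{"translation":[-0.004,0,0.3],"twist":[0,0,0],"jaw":255},{"translation":[-0.004,0,0.3],"twist":[0,0,0],"jaw":255},{"translation":[-0.004,0,0.3],"twist":[0,0,0],"jaw":255}]'
python3 - <<'E'
from h import *
p,r,o=pose();print(p.round(1),o["time_s"],o["width"],o["ft_force"])
print(r.as_matrix().round(3))
for t in np.arange(0,2.3,.2):
    a=t-np.arctan2(72.5,34); b=-np.arctan2(72.5,34)
    print(round(t,2),(80.07*(np.sin(a)-np.sin(b))/300).round(3),(-80.07*(np.cos(a)-np.cos(b))/300).round(3))
E
```

```text
time_s: 8.55
position: [529.8, -181.7, 162.9]
ee_rot: [2.009, 2.412, 0.003]
ft_force: [3.8, 3.9, 0.4]
width: 9.9
[ 529.8 -181.7  162.9] 8.55 9.86551214259862 [3.77797637 3.8895801  0.44380118]
[[-0.181  0.984  0.003]
 [ 0.984  0.181 -0.   ]
 [-0.001  0.003 -1.   ]]
0.0 0.0 -0.0
0.2 0.027 -0.046
0.4 0.063 -0.085
0.6 0.106 -0.117
0.8 0.155 -0.139
1.0 0.206 -0.151
1.2 0.26 -0.153
1.4 0.312 -0.144
1.6 0.362 -0.125
1.8 0.407 -0.096
2.0 0.445 -0.059
2.2 0.475 -0.015
```

```bash
python3 -m handwheel '[{"translation":[0,0.013,-0.024],"twist":[0,0,0],"jaw":255},{"translation":[0,0.027,-0.046],"twist":[0,0,0],"jaw":255},{"translation":[0,0.044,-0.066],"twist":[0,0,0],"jaw":255},{"translation":[0,0.063,-0.085],"twist":[0,0,0],"jaw":255},{"translation":[0,0.084,-0.102],"twist":[0,0,0],"jaw":255},{"translation":[0,0.106,-0.117],"twist":[0,0,0],"jaw":255},{"translation":[0,0.13,-0.129],"twist":[0,0,0],"jaw":255},{"translation":[0,0.155,-0.139],"twist":[0,0,0],"jaw":255}]'
python3 - <<'E'
from h import *
p,r,o=pose();print(p.round(1),o["time_s"],o["width"],o["ft_force"],o["torque"])
a=cam("scene")["image"];cv2.imwrite("pics/s3.png",cv2.resize(a[100:290,100:370],(800,563)))
for t in np.arange(.8,2.25,.1):
    a=t-np.arctan2(72.5,34); b=.8-np.arctan2(72.5,34)
    print(round(t,2),(80.07*(np.sin(a)-np.sin(b))/300).round(3),(-80.07*(np.cos(a)-np.cos(b))/300).round(3))
E
```

```text
time_s: 9.35
position: [572.0, -174.1, 205.5]
ee_rot: [-2.012, -2.411, 0.006]
ft_force: [-15.7, 0.7, 19.9]
width: 10.0
[ 572.  -174.1  205.5] 9.35 10.043394025720625 [-15.67557826   0.70097535  19.91879739] [0.14526639 3.58620067 0.09781739]
0.8 0.0 -0.0
0.9 0.026 -0.007
1.0 0.052 -0.012
1.1 0.078 -0.014
1.2 0.105 -0.014
1.3 0.132 -0.011
1.4 0.158 -0.005
1.5 0.183 0.003
1.6 0.207 0.014
1.7 0.231 0.027
1.8 0.252 0.043
1.9 0.272 0.06
2.0 0.291 0.08
2.1 0.307 0.101
2.2 0.321 0.124
```

View pics/s3.png

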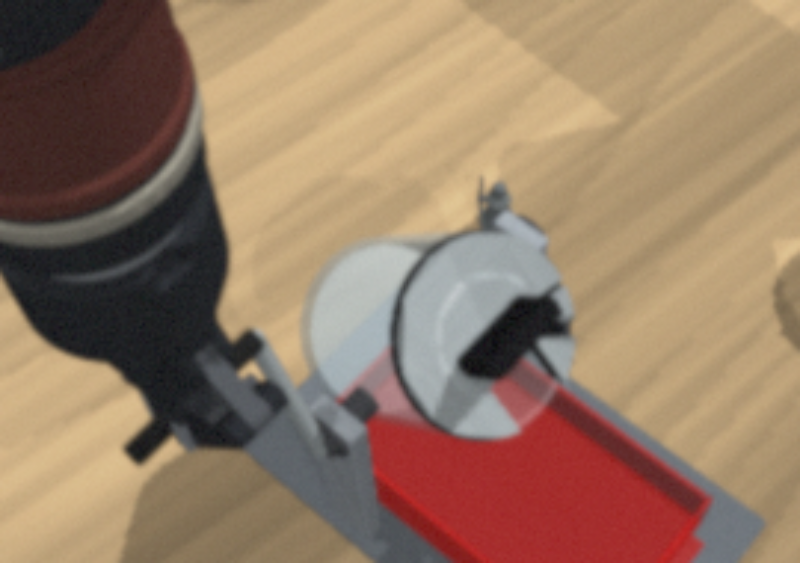

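The canister is tipped about 0.8 rad and the crank is held at (245,350). I carry on slowly.

```bash
python3 -m handwheel '[{"translation":[0,0.026,-0.007],"twist":[0,0,0],"jaw":255},{"translation":[0,0.052,-0.012],"twist":[0,0,0],"jaw":255},{"translation":[0,0.078,-0.014],"twist":[0,0,0],"jaw":255},{"translation":[0,0.105,-0.014],"twist":[0,0,0],"jaw":255},{"translation":[0,0.132,-0.011],"twist":[0,0,0],"jaw":255},{"translation":[0,0.158,-0.005],"twist":[0,0,0],"jaw":255},{"translation":[0,0.183,0.003],"twist":[0,0,0],"jaw":255},{"translation":[0,0.183,0.003],"twist":[0,0,0],"jaw":255}]'
python3 - <<'E'
from h import *
p,r,o=pose();print(p.round(1),o["time_s"],o["width"],o["ft_force"],o["torque"])
c=cam("top");P=cloud(c,np.ones(c["depth"].shape,bool))
q=(p-[529.8,-181.7,162.9]);print("stand dx",q[:2]@[.9836,.1805],"dz",q[2])
for t in np.arange(1.5,2.25,.1):
    a=t-np.arctan2(72.5,34); b=1.5-np.arctan2(72.5,34)
    print(round(t,2),(80.07*(np.sin(a)-np.sin(b))/300).round(3),(-80.07*(np.cos(a)-np.cos(b))/300).round(3))
E
```

```text
time_s: 10.2
position: [628.8, -163.7, 203.0]
ee_rot: [2.011, 2.412, -0.0]
ft_force: [0.5, 1.2, 0.7]
width: 9.8
[ 628.8 -163.7  203. ] 10.2 9.7828244487274 [0.45079051 1.18191704 0.70060369] [0.15881339 0.1321501  0.03736025]
stand dx 100.60691403657728 dz 40.11195359633254
1.5 0.0 -0.0
1.6 0.024 0.011
1.7 0.048 0.024
1.8 0.069 0.039
1.9 0.089 0.057
2.0 0.108 0.076
2.1 0.124 0.098
2.2 0.138 0.12
```

```bash
python3 -m handwheel '[{"translation":[0,0.012,0.005],"twist":[0,0,0],"jaw":255},{"translation":[0,0.024,0.011],"twist":[0,0,0],"jaw":255},{"translation":[0,0.036,0.017],"twist":[0,0,0],"jaw":255},{"translation":[0,0.048,0.024],"twist":[0,0,0],"jaw":255},{"translation":[0,0.059,0.031],"twist":[0,0,0],"jaw":255},{"translation":[0,0.069,0.039],"twist":[0,0,0],"jaw":255},{"translation":[0,0.079,0.048],"twist":[0,0,0],"jaw":255},{"translation":[0,0.089,0.057],"twist":[0,0,0],"jaw":255}]'
python3 -m handwheel '[{"translation":[0,0,0],"twist":[0,0,0],"jaw":255},{"translation":[0,0,0],"twist":[0,0,0],"jaw":255},{"translation":[0,0,0],"twist":[0,0,0],"jaw":255},{"translation":[0,0,0],"twist":[0,0,0],"jaw":255},{"translation":[0,0.01,0.009],"twist":[0,0,0],"jaw":255},{"translation":[0,0.019,0.019],"twist":[0,0,0],"jaw":255},{"translation":[0,0.027,0.03],"twist":[0,0,0],"jaw":255},{"translation":[0,0.035,0.041],"twist":[0,0,0],"jaw":255}]'
python3 -m handwheel '[{"translation":[0,0.007,0.011],"twist":[0,0,0],"jaw":255},{"translation":[0,0.014,0.022],"twist":[0,0,0],"jaw":255},{"translation":[0,0.014,0.022],"twist":[0,0,0],"jaw":255},{"translation":[0,0.014,0.022],"twist":[0,0,0],"jaw":255},{"translation":[0,0.014,0.022],"twist":[0,0,0],"jaw":255},{"translation":[0,0.014,0.022],"twist":[0,0,0],"jaw":255},{"translation":[0,0.014,0.022],"twist":[0,0,0],"jaw":255},{"translation":[0,0.014,0.022],"twist":[0,0,0],"jaw":255}]'
python3 - <<'E'
from h import *
p,r,o=pose();print(p.round(1),o["time_s"],o["width"],o["ft_force"])
q=(p-[529.8,-181.7,162.9]);print("stand dx",q[:2]@[.9836,.1805],"dz",q[2])
a=cam("scene")["image"];cv2.imwrite("pics/s4.png",cv2.resize(a[130:360,100:400],(800,613))[:600])
for n in("scene","top"):
    c=cam(n)
    for b in arm.boxes_of(n,"ball_a_center"):print(n,np.round(b["point"],1),round(b["confidence"],2))
E
```

```text
time_s: 11.05
position: [654.4, -159.0, 185.0]
ee_rot: [2.012, 2.413, -0.001]
ft_force: [-5.4, -0.5, 5.2]
width: 10.0
time_s: 11.85
position: [664.8, -157.1, 172.9]
ee_rot: [2.012, 2.412, -0.0]
ft_force: [-3.7, -1.5, 5.4]
width: 9.8
time_s: 12.65
position: [668.9, -156.3, 166.0]
ee_rot: [2.012, 2.413, -0.0]
ft_force: [0.8, -3.5, -4.2]
width: 9.8
[ 668.9 -156.3  166. ] 12.65 9.770131939054068 [ 0.83082473 -3.50086258 -4.1866009 ]
stand dx 141.35069805173077 dz 3.135269047519273
```

View pics/s4.png

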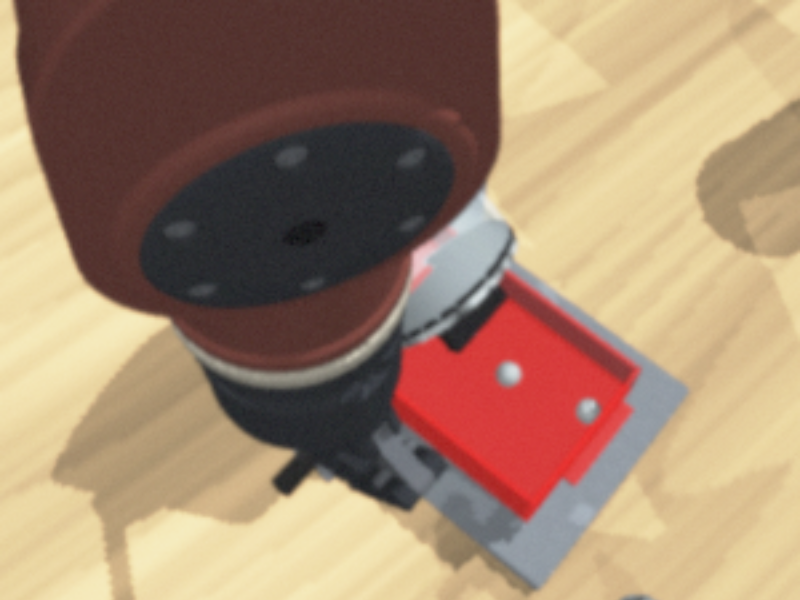

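Both balls lie in the vat, at (510,375) and (588,410). I release the crank, lift clear and check.

```bash
python3 -m handwheel '[{"translation":[0,0,0],"twist":[0,0,0],"jaw":140},{"translation":[0,0,0],"twist":[0,0,0],"jaw":120},{"translation":[0,0,0],"twist":[0,0,0],"jaw":120},{"translation":[0,0,-0.07],"twist":[0,0,0],"jaw":120},{"translation":[0,0,-0.2],"twist":[0,0,0],"jaw":120},{"translation":[0,0,-0.35],"twist":[0,0,0],"jaw":120},{"translation":[0,0,-0.4],"twist":[0,0,0],"jaw":120},{"translation":[0,0,-0.4],"twist":[0,0,0],"jaw":120}]'
python3 -m handwheel '[{"translation":[-0.6,-0.3,0],"twist":[0,0,0],"jaw":120},{"translation":[-0.6,-0.3,0],"twist":[0,0,0],"jaw":120},{"translation":[-0.6,-0.3,0],"twist":[0,0,0],"jaw":120},{"translation":[-0.6,-0.3,0],"twist":[0,0,0],"jaw":120},{"translation":[-0.6,-0.3,0],"twist":[0,0,0],"jaw":120},{"translation":[-0.6,-0.3,0],"twist":[0,0,0],"jaw":120},{"translation":[-0.6,-0.3,0],"twist":[0,0,0],"jaw":120},{"translation":[-0.6,-0.3,0],"twist":[0,0,0],"jaw":120}]'
python3 - <<'E'
from h import *
p,r,o=pose();print(p.round(1),o["time_s"],o["width"],o["ft_force"])
ims=[]
for n in("scene","top"):
    c=cam(n);h=cv2.cvtColor(c["image"],cv2.COLOR_BGR2HSV)
    P=cloud(c,h[...,1]<90); 
    q=P-[578.2,-44.3,8];s=np.c_[q[:,0]*.9836+q[:,1]*.1805,-q[:,0]*.1805+q[:,1]*.9836,q[:,2]]
    s=s[(s[:,0]>60)&(s[:,0]<156)&(abs(s[:,1])<50)&(s[:,2]<30)]
    print(n,len(s),s[::max(1,len(s)//12)].round(0).tolist())
    ims.append(c["image"])
a,b=ims;cv2.imwrite("pics/f.png",np.hstack([cv2.resize(a[130:330,130:390],(400,308)),cv2.resize(b[30:230,200:460],(400,308))]))
E
```

```text
time_s: 13.7
position: [670.1, -156.4, 289.6]
ee_rot: [2.008, 2.409, 0.004]
ft_force: [0.0, -0.1, -0.1]
width: 45.1
time_s: 14.5
position: [613.2, -347.9, 285.9]
ee_rot: [-2.009, -2.414, -0.0]
ft_force: [0.8, -0.6, 1.1]
width: 45.1
[ 613.2 -347.9  285.9] 14.5 45.08017853879422 [ 0.84611811 -0.60080682  1.14401381]
scene 135 [[83.0, 12.0, 14.0], [91.0, 15.0, 16.0], [85.0, 5.0, 18.0], [90.0, 5.0, 22.0], [93.0, 7.0, 18.0], [97.0, 9.0, 17.0], [137.0, 24.0, 16.0], [144.0, 27.0, 18.0], [140.0, 18.0, 19.0], [144.0, 19.0, 19.0], [147.0, 20.0, 19.0], [146.0, 16.0, 17.0], [155.0, -42.0, -1.0]]
top 72 [[151.0, 25.0, 12.0], [147.0, 26.0, 20.0], [150.0, 28.0, 4.0], [144.0, 19.0, 19.0], [143.0, 25.0, 22.0], [144.0, 29.0, 15.0], [141.0, 20.0, 19.0], [141.0, 25.0, 17.0], [141.0, 30.0, 14.0], [138.0, 21.0, 19.0], [137.0, 24.0, 17.0], [137.0, 24.0, 12.0]]
```

View pics/f.png

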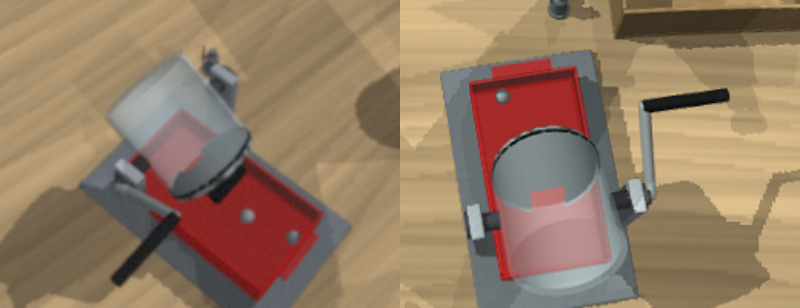

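The scene half shows the balls at (248,215) and (293,237). The top half shows the cut-out still centred at the canister's low edge (548,197), and the robot is clear. I hand in.

```bash
python3 -c "
from cell import arm
print(arm.sign_off())"
```

```text
the job is handed in; nothing more can be done
None
```

I turned the dial about 75° to the largest opening with the canister upright, then swung the crank over slowly to a tilt of about 2.2 rad. I released the crank, moved the arm clear and handed the job in just after 14.5 s; it gave no verdict.

**Dial:** before tipping it measured about +0.8° from the largest opening. I did not measure it again after tipping. In the final pictures the cut-out still lies over the mouth.

**Balls:** both lie in the vat, at about (90, 8) mm and (143, 22) mm in the stand's x and y. That is inside the walls, which reach about x = 160 and y = ±55 mm. Depth puts their tops about 19–22 mm above the vat's underside, so they are on the floor. The top camera saw only one ball because the canister hides the other; the scene camera saw both.

**Robot:** it was clear of everything, and the tool force read about 1 N. The largest force I read was about 25 N, partway through the tipping. Forces were read only at the end of each move.

**Checks that disagreed:** the ball detector returned nothing in the tipped scene, so I found the balls from the pictures and depth instead. My first approach to the dial was about 5 mm off because I read the position while the arm was still moving; I corrected it before gripping.

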